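# Seat the keyed spacer collar on the index-table spindle

### The job

Take the keyed collar (the one with the brass tab in its bore) from the blue parts mat, fit it over the spindle in the middle of the face plate, tab side up, and turn it under light pressure until the tab finds the keyway; then ease it down, without letting it drop, until it is fully home on the shoulder, and let go. Never let it bear on the spindle or plate with more than about 30 N, and leave everything else on the bench where it is.

Things in the scene. Friction and masses are not known exactly. Their poses are not given: they have to be found in the camera images.
- collar_center (a point): Keyed collar: loose bright ring, 62 mm outside, 43 mm bore, 34 mm high, 0.25 to 0.50 kg, lying flat on the 4 mm thick mat, tab side up. Point: on its axis, half-way up, 17 mm above its underside. z points up out of it; +x points from its axis to its one tab. A red paint mark on its top face shows the tab's side.
- tab (a point): The collar's brass tab (same axes as the collar): middle of the tab's underside, 17.5 mm from the collar's axis, 24 mm above the collar's underside. The tab is 7 mm wide, reaches in from the bore wall to 13.7 mm from the axis, and fills only the top 10 mm of the bore.
- seat (a point): Centre of the flat top of the dark round shoulder (68 mm across, 16 mm high) on the fixed face plate, on the spindle's axis. z up; +x points to the plate's red index mark. The spindle rises from here: a journal 41 mm in diameter, 38 mm high, then a stud 16 mm in diameter, 14 mm high. The collar is home when it rests on the shoulder, its centre 17 mm above this point.
- ledge (a point): Top of the journal, 38 mm above the seat, on the axis, axes as the seat: a flat ledge with its rim chamfered 2.5 mm wide, 4 mm high, round the stud. One keyway, an upright slot 9 mm wide, open at the top and outside, runs from here 18 mm down; its floor is 12 mm from the axis. Until the tab is over the keyway it rests on this ledge, the collar's centre 31 mm above the seat.
- index_mark (a point): Red index mark, 26 by 7 mm, on the plate's face 100 mm from the spindle's axis. The keyway's direction is not told: it lies anywhere from 0.35 to 1.85 rad counter-clockwise (seen from above) of the direction from the axis to this mark, and has to be seen or felt. The spindle is braked and does not turn with the collar.
- plate: Octagonal white-edged steel face plate, fixed, 274 mm across flats, face 40 mm above the bench, with shoulder and spindle; origin at bench height under the axis, 56 mm below the seat, axes as the seat. On it: eight bolts 16 mm tall, 108 mm from the axis, and two pins 34 mm tall, 139 mm from the axis.
- collar: The same keyed collar; origin at the centre of its underside, same axes.
- spacer_center (a point): Plain dark spacer ring, loose, 54 mm outside, 38 mm bore, 34 mm high, no tab, on the mat about 100 mm from its neighbour; point at its centre. Leave it.
- bearing_center (a point): Ball bearing, loose, 52 mm outside, 16 mm high, on the mat; point at its centre. Leave it.
- oil: Yellow oil bottle, 52 mm across, 130 mm tall, loose, standing; origin under its centre. Leave it.
- wrench: Wrench, 190 mm long, loose, lying flat. Leave it.
- driver: Orange-handled screwdriver, loose, lying flat. Leave it.
- mallet: Hammer, loose, lying flat. Leave it.
- grease: White jar with black lid, 64 mm across, 70 mm tall, loose. Leave it.
Mind the look-alikes: they are no part of the job. Of the things shaped like the collar, the aluminium one is meant.

How it is judged:
By the outcome, as a careful person would: the job done as asked, in the order asked, and still so for the second after the job is handed in, with the robot touching nothing.
It also fails if it takes over 61 s, if anything falls off the work surface, if the arm or the gripper's body presses on something with over 40 N, if the wrist force passes 120 N, or if a joint passes its speed limit or range.

### The arm

A 7-joint arm with a two-finger parallel gripper is mounted at the origin on the work surface. World frame = base frame: x ahead of the robot, y to its left, z up, the work surface at z = 0. Lengths are in mm, angles in rad, forces in N, time in s.
With the tool pointing down it reaches from about 400 to 875 mm from the base axis. Payload 4.4 kg.
Tool frame: the origin (TCP) lies on the centre line of the jaws, within the pads' length; the fingertips stand 14 mm ahead of it and the grasp point (between the pads) lies 5 mm behind it; z points along the fingers, x is the direction in which the jaws open and shut, and the axes are right-handed (so a half turn about z gives the same grasp; the last joint's range is limited). The gripper opens to 85 mm and grips with 20 to 120 N. Pads are 22 mm wide; open, the fingers measure 114 mm over their backs; the gripper's body (76 mm by 85 mm) begins 54 mm behind the grasp point. The pads swing forward as they close: fully open they stand 13 mm farther back than shut.
Start: joints at [1.133, 0.628, 0.038, 1.517, -0.027, 0.996, -0.02], TCP at [236.168, -605.593, 245.313] pointing down, gripper open.
Joint ranges: [-3.06, 3.06], [-0.37, 2.12], [-1.25, 1.32], [0.18, 2.47], [-1.1, 4.24], [0.23, 1.98], [-2.94, 2.94]. Speed limits (rad/s): [2.57, 2.57, 3.14, 3.14, 3.14, 3.14, 3.14].

### API

Orientations are given as [roll, pitch, yaw] about the fixed x, y, z axes, in that order (R = Rz(yaw) Ry(pitch) Rx(roll)).
In Python, from cell import ctrl gives the robot as it stands.
- The arm moves only by the tool send_rows, never from a script. Its argument "commands" is a list of rows, each a list of 5 numbers: the finger opening in mm, from 0 to 85.4, then the shift along the tool's x, y, z in mm, then the turn about the tool's z in degrees. In form: [[grip, x, y, z, roll], ...]. A call has 1 to 5 rows; each row is the pose to reach, as a shift and turn from the pose measured when the call began, along the tool's axes at that moment; what a row does not reach only later rows make up. A row lasts 1/10 s, in which the tool goes at most 50 mm and 8.59 degrees, less where a joint would pass 70% of its speed; a pose out of reach is approached as far as the arm can. A call with a gripper value outside its range is refused whole. The fingers move at their own pace and stop on an object; the grip force is fixed at half the most. Time passes only in rows, so rows that repeat a pose let the fingers close. It gives the time, the measured TCP pose, the force and the opening at its end, in the units of the state.
- ctrl.read_state(): the state, without advancing time (a new reading comes with each control period).
- ctrl.get_image(name): name is "side" or "top" or "wrist"; returns the picture (384x512x3 uint8, red, green, blue); there is no depth.
- ctrl.camera_params(name): a dict with "fx", "fy", "cx", "cy" (pixels), "k1" (the pictures are not rectified: a ray, as slopes to the right and down, at radius r is drawn at 1 + k1 r^2 times it, then the intrinsics apply), "cam_to_world" (4x4, takes a point from camera to world coordinates). Camera axes: x right, y down, z forward; pixel columns grow to the right and rows downward; lengths in mm; the calibration is good to about 2 mm. A picture is of the moment at which its call begins: read the wrist's pose just before it. camera_params takes no time and is no camera call; for the wrist camera it gives the pose at the moment of the call.
- ctrl.finish_job(): hands the job in, once; it reports no verdict.
The state is a dict: "clock": time; "qpos": joint angles; "qd": joint speeds; "tau": joint torques, N m; "eef_pos": TCP position; "tool_rot": TCP orientation; "force": force on the tool from outside, world axes, zero at the start; "torque": the same for the moment, N m; "width": finger opening in mm.
Only numpy, scipy, OpenCV 4.12 (cv2) and the standard library are available. Lean on these libraries where they do the work, as an engineer would, in place of code of your own. Each camera call takes 0.05 s, during which the arm holds its last target.

## Working session

There is one attempt and no reset: what is moved stays moved. The work goes in short steps, Python scripts to look and compute and a tool call to move; the robot and the scene stay as the last step left them, time stands still between calls to the robot, and variables do not carry over. Pictures are saved under pics/ and viewed, and the job is handed in when it is done.

Besides the shell and the picture viewer there is one more tool, called after "Emit:" as name([rows], argument=value, ...), one row to a line, values as JSON. send_rows: Moves the arm, as the interface text tells. Its arguments: {"type":"object","properties":{"commands":{"type":"array"}},"required":["commands"]}

```bash
mkdir -p pics; ls; python3 - <<'E'
from cell import ctrl
import cv2
s=ctrl.read_state();print(s)
for n in ("top","side","wrist"):
    p=ctrl.camera_params(n);print(n,p)
    im=ctrl.get_image(n);cv2.imwrite(f"pics/a_{n}.png",im[:,:,::-1])
E
```

```text
pics
{'clock': 0.0, 'qpos': array([ 1.13319495,  0.6293371 ,  0.03844445,  1.51840261, -0.0270231 ,
        0.99632025, -0.02001999]), 'qd': array([-5.91132761e-04,  8.95807463e-05,  6.98897130e-05, -2.91884681e-04,
       -8.83472174e-04, -4.29961157e-04, -4.88727853e-04]), 'tau': array([-1.67873446e-05, -5.63403404e+01,  1.22604780e+00, -1.93448710e+01,
        1.09064006e-02,  1.05880393e-02,  4.75475105e-06]), 'eef_pos': array([ 235.94559652, -604.99471182,  244.38390707]), 'tool_rot': array([ 3.14158432e+00,  1.94941392e-03, -1.19903033e+00]), 'force': array([-0.08140133, -0.29739654, -0.35538159]), 'torque': array([-0.00368591,  0.04447539,  0.00017857]), 'width': 85.33975518110843}
top {'fx': 397.2588737659124, 'fy': 397.2588737659124, 'cx': 259.1506826081413, 'cy': 195.2049155730161, 'k1': -0.08379245457979885, 'cam_to_world': array([[ 4.10427046e-04, -9.97046671e-01,  7.67969259e-02,
         4.55619304e+02],
       [-9.99999907e-01, -3.99214293e-04,  1.61357054e-04,
         4.14784638e+01],
       [-1.30222083e-04, -7.67969850e-02, -9.97046742e-01,
         1.46379952e+03]
[... 380 characters left out ...]
6e-01,
         6.59143689e+02],
       [ 1.15948250e-03, -6.32054529e-01, -7.74923047e-01,
         1.09174667e+03],
       [ 0.00000000e+00,  0.00000000e+00,  0.00000000e+00,
         1.00000000e+00]])}
wrist {'fx': 284.5044965007296, 'fy': 284.5044965007296, 'cx': 259.97292921293837, 'cy': 192.00712993426643, 'k1': -0.025328144321177307, 'cam_to_world': array([[ 3.62775196e-01, -8.90941684e-01, -2.73161257e-01,
         3.04563787e+02],
       [-9.31874713e-01, -3.47441805e-01, -1.04372946e-01,
        -5.78194239e+02],
       [-1.91743147e-03,  2.92415984e-01, -9.56289295e-01,
         3.73283532e+02],
       [ 0.00000000e+00,  0.00000000e+00,  0.00000000e+00,
         1.00000000e+00]])}
```

View pics/a_top.png

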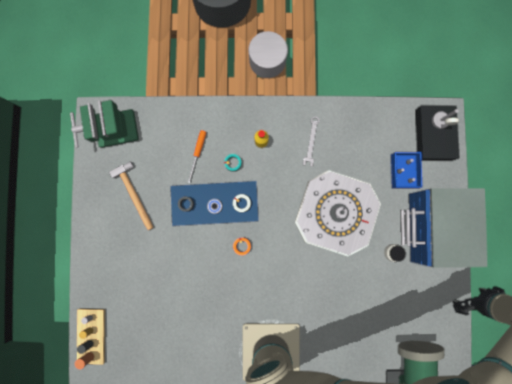

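View pics/a_side.png

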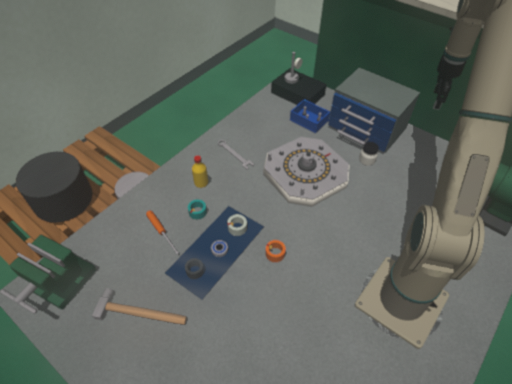

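View pics/a_wrist.png

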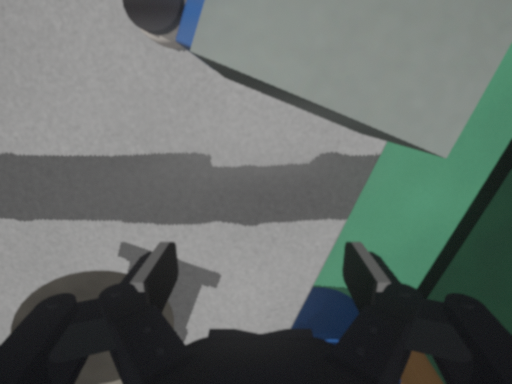

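The top view shows the mat at (215,203). From left to right it holds the dark spacer (186,203), the bearing (214,206) and the bright collar (241,203). The face plate is at about (340,212), with a red mark near (363,221). I'll zoom in and measure.

```bash
cat > h.py <<'E'
import numpy as np, cv2
from cell import ctrl
def und(p,uv):
    K=np.array([[p['fx'],0,p['cx']],[0,p['fy'],p['cy']],[0,0,1.]])
    return cv2.undistortPoints(np.array(uv,float).reshape(-1,1,2),K,np.array([p['k1'],0,0,0.])).reshape(-1,2)
def plane(p,uv,z):
    n=und(p,uv);T=p['cam_to_world'];d=np.c_[n,np.ones(len(n))]@T[:3,:3].T;o=T[:3,3]
    return o+d*((z-o[2])/d[:,2])[:,None]
def proj(p,X):
    T=np.linalg.inv(p['cam_to_world']);X=np.atleast_2d(np.array(X,float))
    K=np.array([[p['fx'],0,p['cx']],[0,p['fy'],p['cy']],[0,0,1.]])
    r,_=cv2.Rodrigues(T[:3,:3]);return cv2.projectPoints(X,r,T[:3,3],K,np.array([p['k1'],0,0,0.]))[0].reshape(-1,2)
E
python3 - <<'E'
from h import *
im=cv2.imread("pics/a_top.png");p=ctrl.camera_params("top")
a=cv2.resize(im[175:235,165:265],None,fx=7,fy=7,interpolation=cv2.INTER_CUBIC);cv2.imwrite("pics/z1.png",a)
a=cv2.resize(im[165:260,290:390],None,fx=6,fy=6,interpolation=cv2.INTER_CUBIC);cv2.imwrite("pics/z2.png",a)
s=cv2.imread("pics/a_side.png")
a=cv2.resize(s[120:210,255:355],None,fx=6,fy=6,interpolation=cv2.INTER_CUBIC);cv2.imwrite("pics/z3.png",a)
hsv=cv2.cvtColor(im,cv2.COLOR_BGR2HSV)
red=(((hsv[...,0]<8)|(hsv[...,0]>172))&(hsv[...,1]>90)&(hsv[...,2]>80)).astype(np.uint8)
n,l,st,c=cv2.connectedComponentsWithStats(red)
for i in range(1,n):print(st[i],c[i],plane(p,[c[i]],40)[0])
w=((hsv[...,1]<50)&(hsv[...,2]>150)).astype(np.uint8)[185:222,225:258]
n,l,st,c=cv2.connectedComponentsWithStats(w)
for i in range(1,n):
  if st[i][4]>20:
    cc=c[i]+[225,185];print('white',st[i],cc,plane(p,[cc],38)[0])
    ct=cv2.findContours((l==i).astype(np.uint8),0,2)[0][0];print(cv2.minEnclosingCircle(ct))
E
```

```text
[259 130   6   7  33] [261.3030303  133.18181818] [792.09609346  33.95450113  40.        ]
[225 162   1   1   1] [225. 162.] [685.87522708 165.46623524  40.        ]
[362 220   6   3   7] [364.28571429 220.85714286] [ 472.83419292 -336.74322522   40.        ]
[239 238   2   1   2] [239.5 238. ] [412.0578165  111.78508418  40.        ]
white [  8   9  18  19 164] [241.48170732 202.89634146] [537.68192265 105.21944481  38.        ]
((16.240259170532227, 17.83116912841797), 9.252435684204102)
```

View pics/z1.png

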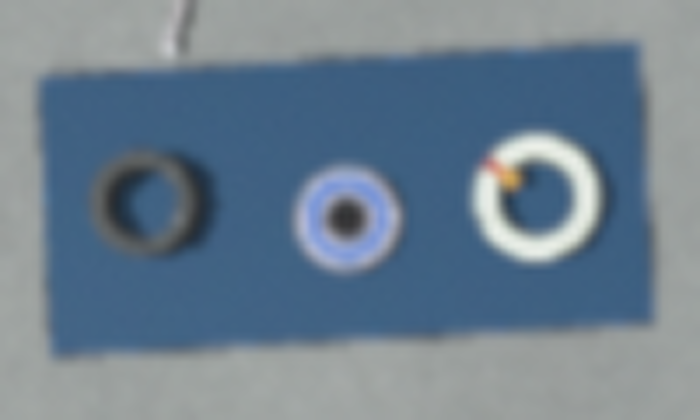

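View pics/z2.png

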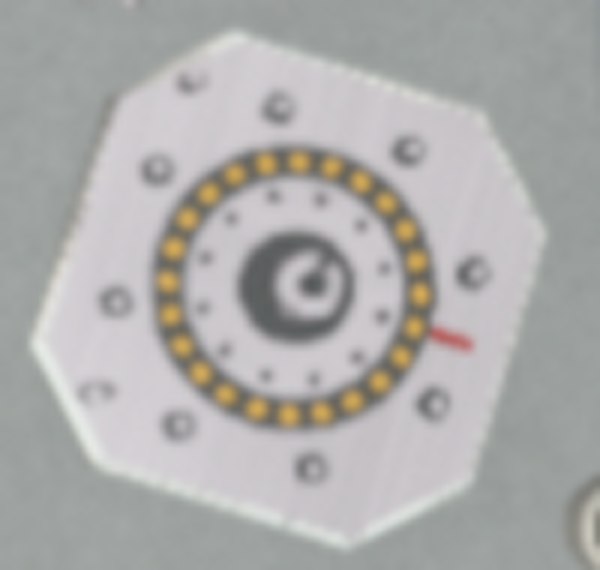

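View pics/z3.png

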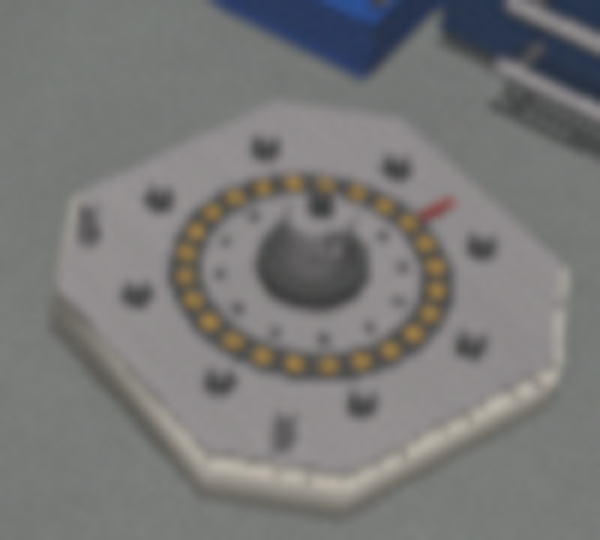

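Collar: bright ring at zoomed (538,197) with the red mark and tab at upper left. The keyway seems to point up and right of the stud on the journal. Next I work out the move to hover over the collar.

```bash
cat >> h.py <<'E'
def delta(tgt,yaw=None):
    s=ctrl.read_state();from scipy.spatial.transform import Rotation as R
    r=R.from_euler('xyz',s['tool_rot']);d=r.inv().apply(np.array(tgt)-s['eef_pos'])
    print('t',round(s['clock'],2),'pos',s['eef_pos'].round(1),'rot',s['tool_rot'].round(3),'F',s['force'].round(1),'w',round(s['width'],1))
    print('tool shift',d.round(1), 'roll deg', None if yaw is None else round(np.degrees(-(yaw-s['tool_rot'][2])),1),'(sign: -dyaw)')
E
python3 - <<'E'
from h import *
p=ctrl.camera_params("top")
print('seat by ring',plane(p,[[290+294/6-.5,165+288/6-.5]],40), 'collar',plane(p,[[241.24,202.83]],30))
print('stud', plane(p,[[290+313/6-.5,165+283/6-.5]],108))
print('slot', plane(p,[[290+321/6-.5,165+260/6-.5]],94))
delta([537,105,170],0.1)
E
```

```text
seat by ring [[ 503.03728268 -243.59377097   40.        ]] collar [[538.38210014 106.45212043  30.        ]]
stud [[ 503.61453563 -240.93792734  108.        ]]
slot [[ 517.38067497 -248.69555927   94.        ]]
t 0.15 pos [ 236.  -605.2  244.6] rot [ 3.142e+00  1.000e-03 -1.199e+00] F [-0.1 -0.5 -0.2] w 85.5
tool shift [-552.2 -538.4   75.4] roll deg -74.4 (sign: -dyaw)
```

Emit:
send_rows([
  [85,-33,-33,-5,-7],
  [85,-66,-66,-5,-14],
  [85,-99,-99,-5,-21],
  [85,-132,-132,-5,-28],
  [85,-165,-165,-5,-35],
])

```text
clock: 0.65
eef_pos: [330.2, -389.6, 249.8]
tool_rot: [-3.141, 0.001, -0.583]
force: [0.6, -0.5, 0.4]
width: 85.0
```

```bash
python3 -c "
from h import *
delta([537,105,170],0.1)"
```

```text
t 0.65 pos [ 330.2 -389.6  249.8] rot [-3.141e+00  1.000e-03 -5.830e-01] F [ 0.6 -0.5  0.4] w 85.0
tool shift [ -99.7 -526.7   80.4] roll deg -39.1 (sign: -dyaw)
```

Emit:
send_rows([
  [85,-9,-46,0,-6],
  [85,-18,-92,0,-12],
  [85,-27,-138,0,-18],
  [85,-36,-184,0,-24],
  [85,-45,-230,0,-30],
])

```text
clock: 1.15
eef_pos: [419.6, -171.2, 250.2]
tool_rot: [-3.141, 0.0, -0.056]
force: [1.8, -0.1, -0.4]
width: 85.2
```

```bash
python3 -c "
from h import *
delta([537,105,170],0.1)"
```

```text
t 1.15 pos [ 419.6 -171.2  250.2] rot [-3.141  0.    -0.056] F [ 1.8 -0.1 -0.4] w 85.2
tool shift [ 101.9 -282.2   80.4] roll deg -8.9 (sign: -dyaw)
```

Emit:
send_rows([
  [85,16,-45,8,-2],
  [85,32,-90,16,-4],
  [85,48,-135,24,-6],
  [85,64,-180,32,-8],
  [85,80,-225,50,-9],
])

```text
clock: 1.65
eef_pos: [513.0, 50.2, 201.1]
tool_rot: [-3.141, -0.002, 0.102]
force: [1.6, 0.6, -0.6]
width: 85.0
```

Emit:
send_rows([
  [85,13,-35,20,0],
  [85,20,-56,30,0],
  [85,20,-56,30,0],
])

```text
clock: 1.95
eef_pos: [526.5, 112.5, 169.7]
tool_rot: [-3.138, -0.0, 0.109]
force: [-1.0, 0.6, -0.5]
width: 85.5
```

```bash
python3 - <<'E'
from h import *
delta([537,105,170],0.1)
p=ctrl.camera_params("wrist");im=ctrl.get_image("wrist")[:,:,::-1].copy();cv2.imwrite("pics/w1.png",im)
hsv=cv2.cvtColor(im,cv2.COLOR_BGR2HSV)
np.save('w1T.npy',p['cam_to_world'])
E
```

```text
t 1.95 pos [526.5 112.5 169.7] rot [-3.138 -0.     0.109] F [-1.   0.6 -0.5] w 85.5
tool shift [ 9.6  8.6 -0.3] roll deg 0.5 (sign: -dyaw)
```

View pics/w1.png

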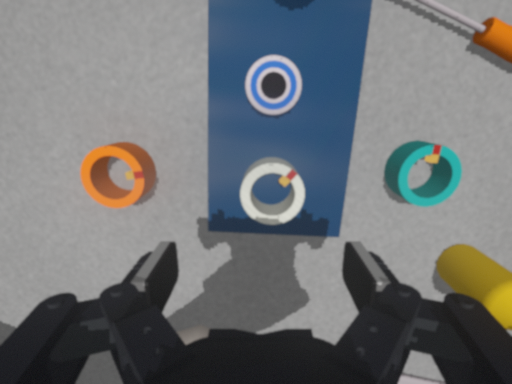

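Wrist view: bright collar at (272,192), with its red mark and brass tab toward the upper right at (288,178). The bearing is at (273,85), and orange and teal look-alikes lie at the sides. Now to measure it.

```bash
cat > meas.py <<'E'
from h import *
def collar(im,p,box,ztop):
    hsv=cv2.cvtColor(im,cv2.COLOR_BGR2HSV);x0,y0,x1,y1=box
    h=hsv[y0:y1,x0:x1]
    print('V pct',np.percentile(h[...,2],[50,90,98]))
    w=((h[...,1]<60)&(h[...,2]>190)).astype(np.uint8)
    red=(((h[...,0]<10)|(h[...,0]>170))&(h[...,1]>110)).astype(np.uint8)
    yel=((h[...,0]>12)&(h[...,0]<30)&(h[...,1]>80)&(h[...,2]>90)).astype(np.uint8)
    n,l,st,c=cv2.connectedComponentsWithStats(w|red|yel);i=1+np.argmax(st[1:,4])
    ct=max(cv2.findContours((l==i).astype(np.uint8),cv2.RETR_EXTERNAL,cv2.CHAIN_APPROX_NONE)[0],key=len).reshape(-1,2)+[x0,y0]
    P=plane(p,ct,ztop)[:,:2]
    A=np.c_[2*P,np.ones(len(P))];s=np.linalg.lstsq(A,(P**2).sum(1),rcond=None)[0]
    c=s[:2];r=np.sqrt(s[2]+c@c);print('circle',c,'r',r,'res',np.std(np.linalg.norm(P-c,axis=1)-r))
    for nm,m in(('red',red),('yel',yel)):
        ys,xs=np.nonzero(m)
        if len(xs):
            q=plane(p,[[xs.mean()+x0,ys.mean()+y0]],ztop)[0,:2];d=q-c;print(nm,len(xs),q,'rad',np.linalg.norm(d),'ang',np.arctan2(d[1],d[0]))
    return c
E
python3 - <<'E'
from meas import *
im=cv2.imread('pics/w1.png');p=ctrl.camera_params("wrist");p['cam_to_world']=np.load('w1T.npy')
collar(im,p,(230,145,320,235),38)
cv2.imwrite('pics/w1z.png',cv2.resize(im[145:235,230:320],None,fx=6,fy=6))
E
```

```text
V pct [121. 206. 215.]
circle [537.48364181 107.4334376 ] r 28.559921172413702 res 2.3420534486531923
red 38 [553.15163813 127.72805176] rad 25.638983453656035 ang 0.913346140941256
yel 78 [547.25010545 121.51286592] rad 17.135171839427734 ang 0.9643319731268922
```

View pics/w1z.png

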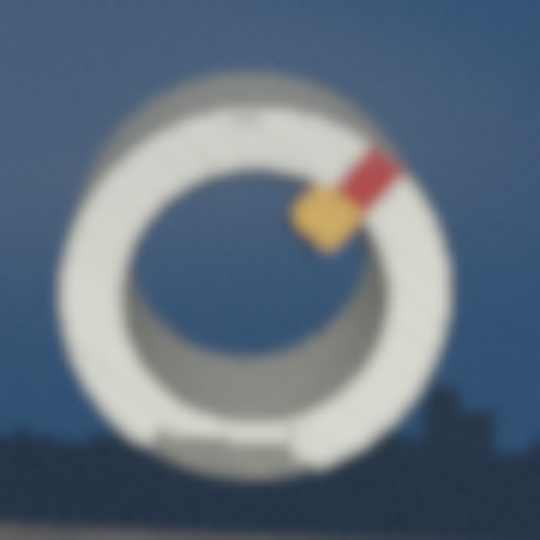

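```bash
python3 - <<'E'
from h import *
p=ctrl.camera_params("wrist");p['cam_to_world']=np.load('w1T.npy')
f=lambda u,v:[230+(u+.5)/6-.5,145+(v+.5)/6-.5]
P=plane(p,[f(57,290),f(452,290),f(254,105),f(254,482),f(125,295),f(388,295),f(256,168),f(256,422),f(375,177),f(328,218)],38)[:,:2]
print(P); c=(P[0]+P[1]+P[2]+P[3])/4;c2=P[4:8].mean(0);print(c,c2,np.linalg.norm(P[0]-P[1]),np.linalg.norm(P[2]-P[3]))
for q in P[8:]:
    d=q-c;print(np.linalg.norm(d),np.arctan2(d[1],d[0]))
delta([c[0],c[1],60],0.1)
E
```

```text
[[506.23139372 104.86667859]
 [568.98990159 111.66191817]
 [533.92937636 137.96823515]
 [541.50455643  75.28182282]
 [517.11307989 105.20438618]
 [558.92873101 109.7316159 ]
 [535.43568202 128.09416343]
 [540.55246927  85.87169795]
 [554.14744347 128.6747087 ]
 [547.70035698 121.30341009]]
[537.66380702 107.44466368] [538.00749055 107.22546586] 63.12531656486061 63.14245516710867
26.877966474450425 0.9105936934613531
17.111317509293574 0.944010541126942
t 2.0 pos [526.5 109.6 170.3] rot [-3.14  -0.     0.106] F [-0.1 -0.2  0.1] w 85.2
tool shift [ 10.8   3.4 110.3] roll deg 0.3 (sign: -dyaw)
```

Emit:
send_rows([
  [85,7,3,35,0],
  [85,11,2,75,0],
  [85,11,2,105,0],
  [85,11,2,105,0],
])

```text
clock: 2.4
eef_pos: [535.1, 106.0, 62.5]
tool_rot: [3.14, 0.007, 0.104]
force: [-0.4, 0.4, -0.2]
width: 85.0
```

```bash
python3 - <<'E'
from h import *
im=ctrl.get_image("wrist")[:,:,::-1].copy();cv2.imwrite("pics/w2.png",im)
delta([537.8,107.3,24],0.1)
E
```

```text
t 2.45 pos [536.5 106.8  64.5] rot [3.141e+00 3.000e-03 1.040e-01] F [-0.3  0.8 -0.5] w 84.8
tool shift [ 1.4 -0.3 40.5] roll deg 0.2 (sign: -dyaw)
```

View pics/w2.png

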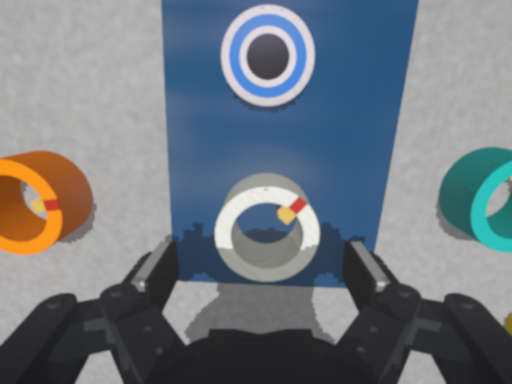

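The collar (267,233) lies between the pads (178 and 345). I'll descend and grip.

Emit:
send_rows([
  [85,1,0,20,0],
  [85,1,0,35,0],
  [85,1,0,40,0],
  [85,1,0,40,0],
  [85,1,0,40,0],
])

```text
clock: 2.95
eef_pos: [538.4, 106.9, 26.0]
tool_rot: [3.142, 0.001, 0.104]
force: [-1.2, -0.4, -0.1]
width: 84.9
```

```bash
python3 - <<'E'
from h import *
delta([537.8,107.3,24],0.1)
E
```

```text
t 2.95 pos [538.4 106.9  26. ] rot [3.142e+00 1.000e-03 1.040e-01] F [-1.2 -0.4 -0.1] w 84.9
tool shift [-0.5 -0.5  2. ] roll deg 0.2 (sign: -dyaw)
```

Emit:
send_rows([
  [70,-0.5,-0.5,2,0],
  [58,-0.5,-0.5,2,0],
  [58,-0.5,-0.5,2,0],
  [58,-0.5,-0.5,2,0],
  [58,-0.5,-0.5,2,0],
])

```text
clock: 3.45
eef_pos: [538.6, 107.5, 25.4]
tool_rot: [3.142, -0.001, 0.104]
force: [-1.2, -0.1, 9.1]
width: 60.0
```

Emit:
send_rows([
  [40,0,0,0,0],
  [40,0,0,0,0],
  [40,0,0,0,0],
  [40,0,0,0,0],
])

```text
clock: 3.85
eef_pos: [538.5, 107.5, 25.5]
tool_rot: [3.141, -0.001, 0.104]
force: [-1.0, -0.2, 0.9]
width: 60.2
```

```bash
python3 - <<'E'
from h import *
im=ctrl.get_image("wrist")[:,:,::-1].copy();cv2.imwrite("pics/w3.png",im)
delta([537.8,107.3,24],0.1)
E
```

```text
t 3.9 pos [538.6 107.5  25.4] rot [ 3.141e+00 -1.000e-03  1.040e-01] F [-0.3  0.   2.1] w 60.2
tool shift [-0.8  0.1  1.4] roll deg 0.2 (sign: -dyaw)
```

View pics/w3.png

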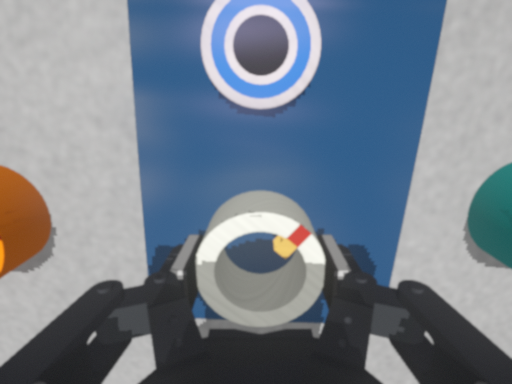

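Gripped: the collar (262,265) is between the pads, width 60. I'll lift it and travel to a look pose beside the spindle.

Emit:
send_rows([
  [40,0,0,-10,0],
  [40,0,0,-25,0],
  [40,0,0,-55,0],
  [40,0,0,-95,0],
  [40,0,0,-130,0],
])

```text
clock: 4.4
eef_pos: [538.1, 107.5, 157.1]
tool_rot: [3.142, -0.0, 0.104]
force: [0.1, -0.4, -3.2]
width: 59.8
```

```bash
python3 - <<'E'
from h import *
delta([427,-291,200],-1.0)
E
```

```text
t 4.4 pos [538.1 107.5 157.1] rot [ 3.142 -0.     0.104] F [ 0.1 -0.4 -3.2] w 59.8
tool shift [-151.8  384.8  -42.9] roll deg 63.2 (sign: -dyaw)
```

Emit:
send_rows([
  [40,-12,30,-8,5],
  [40,-25,64,-14,11],
  [40,-40,100,-20,17],
  [40,-54,138,-25,23],
  [40,-69,175,-30,29],
])

```text
clock: 4.9
eef_pos: [486.7, -75.2, 187.7]
tool_rot: [-3.141, -0.0, -0.406]
force: [0.5, 0.2, -4.1]
width: 60.2
```

```bash
python3 - <<'E'
from h import *
delta([427,-291,200],-1.0)
E
```

```text
t 4.9 pos [486.7 -75.2 187.7] rot [-3.141 -0.    -0.406] F [ 0.5  0.2 -4.1] w 60.2
tool shift [ 30.4 221.9 -12.3] roll deg 34.0 (sign: -dyaw)
```

Emit:
send_rows([
  [40,6,44,-3,7],
  [40,12,88,-6,14],
  [40,19,132,-9,21],
  [40,25,180,-12,28],
  [40,30,210,-12,34],
])

```text
clock: 5.4
eef_pos: [429.2, -283.7, 200.4]
tool_rot: [3.141, -0.002, -1.008]
force: [0.6, -0.5, -3.3]
width: 60.1
```

Emit:
send_rows([
  [40,0,0,0,0],
  [40,0,0,0,0],
])

```text
clock: 5.6
eef_pos: [428.4, -284.3, 200.5]
tool_rot: [3.141, -0.001, -1.01]
force: [0.0, 1.9, -3.6]
width: 59.7
```

```bash
python3 - <<'E'
from h import *
delta([427,-291,200],-1.0)
p=ctrl.camera_params("wrist");im=ctrl.get_image("wrist")[:,:,::-1].copy();cv2.imwrite("pics/w4.png",im)
np.save('w4T.npy',p['cam_to_world'])
im2=ctrl.get_image("top")[:,:,::-1].copy();cv2.imwrite("pics/t4.png",im2)
q=proj(p,[[503,-242,94]]);print(q)
delta([427,-291,200],-1.0)
E
```

```text
t 5.6 pos [ 428.4 -284.3  200.5] rot [ 3.141e+00 -1.000e-03 -1.010e+00] F [ 0.   1.9 -3.6] w 59.7
tool shift [4.9 4.8 0.5] roll deg -0.6 (sign: -dyaw)
[[265.54811254  89.2897755 ]]
t 5.7 pos [ 429.6 -282.   200.4] rot [-3.141 -0.    -1.006] F [ 0.  -0.  -3.2] w 60.0
tool shift [6.2 7.  0.4] roll deg -0.3 (sign: -dyaw)
```

View pics/w4.png

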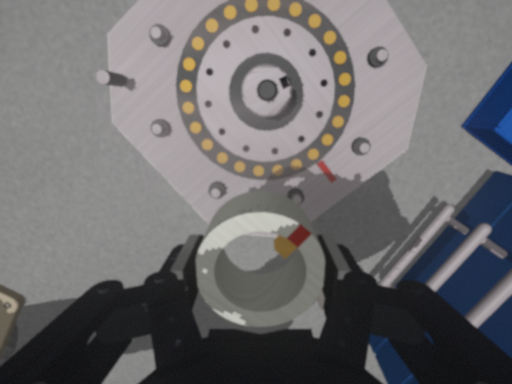

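The spindle is clear: stud at (267,90), keyway as a dark notch at (285,81), red mark at (327,171). I'll zoom in.

```bash
python3 - <<'E'
import cv2
im=cv2.imread('pics/w4.png')
cv2.imwrite('pics/w4z.png',cv2.resize(im[45:135,220:320],None,fx=6,fy=6,interpolation=cv2.INTER_CUBIC))
cv2.imwrite('pics/w4y.png',cv2.resize(im[185:335,185:335],None,fx=4,fy=4,interpolation=cv2.INTER_CUBIC))
E
```

```text
(no output)
```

View pics/w4z.png

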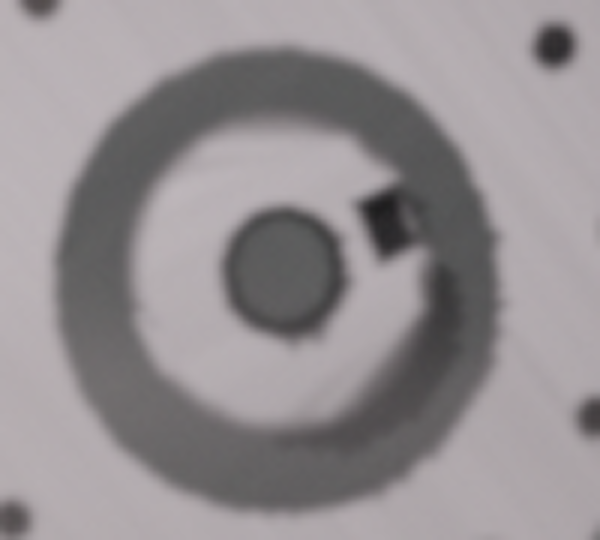

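View pics/w4y.png

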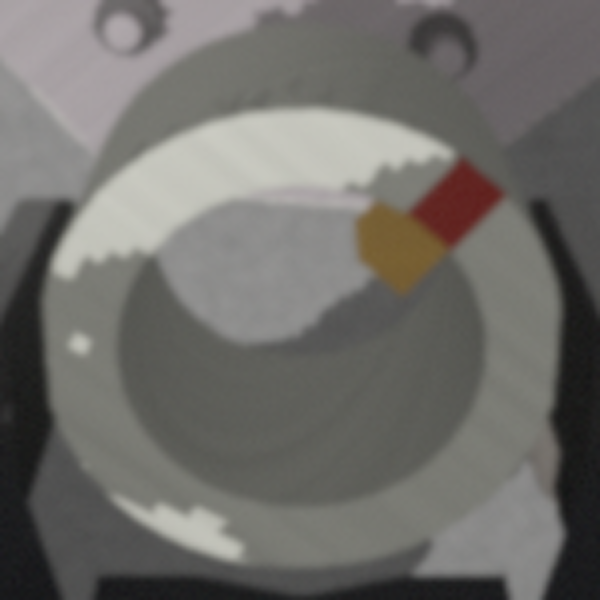

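```bash
python3 - <<'E'
from h import *
p=ctrl.camera_params("wrist");p['cam_to_world']=np.load('w4T.npy')
f=lambda u,v:[220+(u+.5)/6-.5,45+(v+.5)/6-.5]
g=lambda u,v:[185+(u+.5)/4-.5,185+(v+.5)/4-.5]
def circ(pts,z):
    P=plane(p,pts,z)[:,:2];A=np.c_[2*P,np.ones(len(P))];s=np.linalg.lstsq(A,(P**2).sum(1),rcond=None)[0];c=s[:2]
    print(z,'c',c.round(1),'r',np.sqrt(s[2]+c@c).round(2));return c
circ([f(58,279),f(497,279),f(278,47),f(278,510)],56)
j=circ([f(130,275),f(430,275),f(280,120),f(280,430)],92)
circ([f(227,268),f(345,268),f(285,208)],108)
for q in [f(371,231),f(412,215)]:
    d=plane(p,[q],94)[0,:2]-j;print('slot',np.linalg.norm(d),np.arctan2(d[1],d[0]))
im_=plane(p,[[327,171]],40)[0,:2]-j;print('idx',np.linalg.norm(im_),np.arctan2(im_[1],im_[0]))
c=circ([g(42,330),g(562,330),g(302,107),g(302,567)],213)
ci=circ([g(118,340),g(486,340),g(302,505),g(302,188)],213)
for q in [g(460,203),g(403,245)]:
    d=plane(p,[q],213)[0,:2]-c;print('tab',np.linalg.norm(d),np.arctan2(d[1],d[0]))
print(c-np.array([428.4,-284.3]))
E
```

```text
56 c [ 502.9 -243.2] r 33.31
92 c [ 502.3 -243.1] r 19.53
108 c [ 502.7 -243.4] r 7.23
slot 13.043275716108235 -0.5529929708574294
slot 18.634208532510154 -0.58334839252359
idx 100.28485768990474 -1.8770118919668044
213 c [ 426.8 -284.7] r 30.72
213 c [ 426.7 -284.7] r 21.49
tab 26.307607797598546 -0.17905104848594905
tab 18.254090841002103 -0.11878601061383655
[-1.6301     -0.35369011]
```

Measured values:
- Seat at (502.7, -243.2). The three circle fits at three heights agree within 0.6 mm.
- Keyway at about -0.57 rad, which is 1.3 rad counter-clockwise of the mark and within range.
- Tab at yaw + 0.83, so it aligns with the keyway at yaw about -1.40.

I'll land with the tab about 0.35 rad short of the keyway.

```bash
python3 - <<'E'
from h import *
delta([503.5,-243,150],-1.05)
E
```

```text
t 5.7 pos [ 429.6 -282.   200.4] rot [-3.141 -0.    -1.006] F [ 0.  -0.  -3.2] w 60.0
tool shift [  6.6 -83.3  50.4] roll deg 2.5 (sign: -dyaw)
```

Emit:
send_rows([
  [40,3,-35,0,1],
  [40,6.5,-70,0,2],
  [40,6.5,-83,10,2.5],
  [40,6.5,-83,30,2.5],
  [40,6.5,-83,40,2.5],
])

```text
clock: 6.2
eef_pos: [502.7, -240.4, 158.8]
tool_rot: [3.14, 0.003, -1.045]
force: [-1.0, 0.3, -3.4]
width: 59.8
```

Emit:
send_rows([
  [40,0,0,0,0],
  [40,0,0,0,0],
  [40,0,0,0,0],
])

```text
clock: 6.5
eef_pos: [502.9, -240.6, 159.4]
tool_rot: [3.141, 0.002, -1.045]
force: [0.1, -0.5, -3.8]
width: 60.2
```

```bash
python3 - <<'E'
from h import *
p=ctrl.camera_params("wrist");im=ctrl.get_image("wrist")[:,:,::-1].copy();cv2.imwrite("pics/w5.png",im)
np.save('w5T.npy',p['cam_to_world'])
delta([503.5,-243,120],-1.05)
im2=ctrl.get_image("side")[:,:,::-1].copy();cv2.imwrite("pics/s5.png",cv2.resize(im2[100:220,250:370],None,fx=4.5,fy=4.5))
E
```

```text
t 6.55 pos [ 503.  -240.8  159.6] rot [ 3.141e+00  2.000e-03 -1.045e+00] F [ 0.1  0.1 -3. ] w 60.1
tool shift [ 2.2  0.6 39.5] roll deg 0.3 (sign: -dyaw)
```

View pics/w5.png

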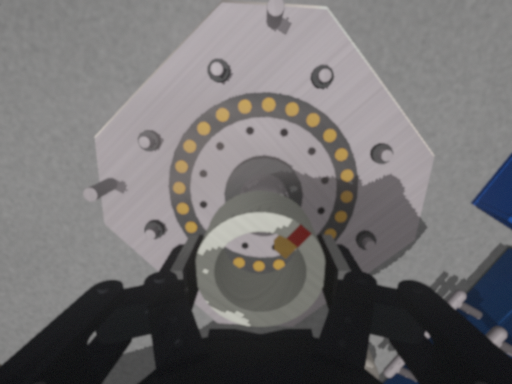

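View pics/s5.png

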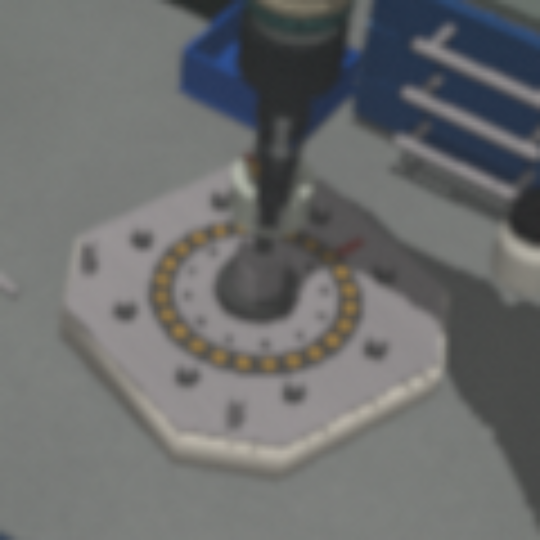

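The wrist view shows the held collar (262,268) with the shoulder and ring behind it at (265,185). I'll check collar and ring centres from this same picture.

```bash
python3 - <<'E'
from h import *
p=ctrl.camera_params("wrist");p['cam_to_world']=np.load('w5T.npy')
im=cv2.imread('pics/w5.png');h=cv2.cvtColor(im,cv2.COLOR_BGR2HSV)
m=((h[...,0]>12)&(h[...,0]<30)&(h[...,1]>100)&(h[...,2]>130)).astype(np.uint8);m[:85]=0;m[232:]=0;m[:,:160]=0;m[:,370:]=0
n,l,st,c=cv2.connectedComponentsWithStats(m);k=[c[i] for i in range(1,n) if st[i][4]>60]
def circ(pts,z):
    P=plane(p,pts,z)[:,:2];A=np.c_[2*P,np.ones(len(P))];s=np.linalg.lstsq(A,(P**2).sum(1),rcond=None)[0];c=s[:2]
    print(len(P),z,'c',c.round(2),'r',np.sqrt(s[2]+c@c).round(2),'res',np.std(np.linalg.norm(P-c,axis=1)).round(2));return c
s=circ(k,40)
g=lambda u,v:[185+(u+.5)/4-.5,185+(v+.5)/4-.5]
cc=circ([g(42,330),g(562,330),g(302,107),g(302,567)],172)
cv2.imwrite('pics/w5z.png',cv2.resize(im[185:335,185:335],None,fx=4,fy=4,interpolation=cv2.INTER_CUBIC))
y=-1.045;d=s-cc;print('need tool', d@[np.cos(y),np.sin(y)], d@[np.sin(y),-np.cos(y)])
E
```

```text
14 40 c [ 502.14 -243.29] r 76.65 res 0.1
4 172 c [ 501.35 -240.99] r 30.69 res 0.22
need tool 2.391274903163465 0.4699296906775676
```

View pics/w5z.png

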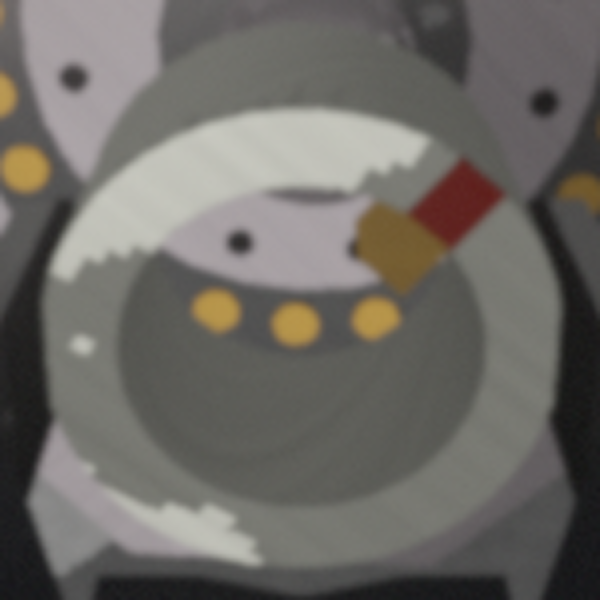

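Emit:
send_rows([
  [40,2.3,0.5,8,0],
  [40,2.3,0.5,20,0],
  [40,2.3,0.5,32,0],
  [40,2.3,0.5,38,0],
  [40,2.3,0.5,38,0],
])

```text
clock: 7.1
eef_pos: [502.7, -242.5, 119.9]
tool_rot: [3.139, 0.004, -1.045]
force: [-0.2, 0.0, -4.0]
width: 60.0
```

Emit:
send_rows([
  [40,0,0,0,0],
  [40,0,0,0,0],
])

```text
clock: 7.3
eef_pos: [502.8, -242.5, 119.9]
tool_rot: [3.139, 0.004, -1.045]
force: [0.1, 0.4, -3.3]
width: 59.9
```

```bash
python3 - <<'E'
from h import *
delta([503.8,-242.8,116],-1.05)
im=ctrl.get_image("wrist")[:,:,::-1].copy();cv2.imwrite("pics/w6.png",im)
cv2.imwrite('pics/w6z.png',cv2.resize(im[165:335,170:350],None,fx=3.5,fy=3.5,interpolation=cv2.INTER_CUBIC))
E
```

```text
t 7.3 pos [ 502.8 -242.5  119.9] rot [ 3.139  0.004 -1.045] F [ 0.1  0.4 -3.3] w 59.9
tool shift [ 0.8 -0.8  3.9] roll deg 0.3 (sign: -dyaw)
```

View pics/w6z.png

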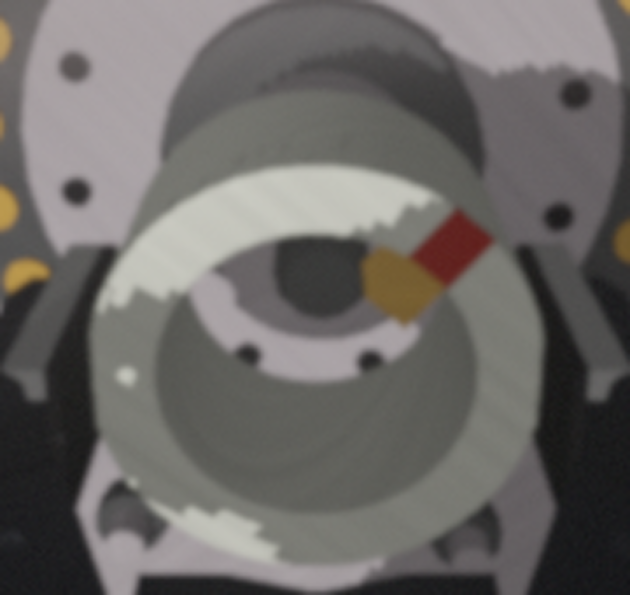

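The stud top (322,275 in the zoom) shows inside the bore, centred in column on the collar (317). I'll lower in small steps and watch the force.

Emit:
send_rows([
  [40,0.5,-0.5,2,0],
  [40,0.5,-0.5,4,0],
  [40,0.5,-0.5,5,0],
])

```text
clock: 7.65
eef_pos: [503.5, -242.7, 115.1]
tool_rot: [3.14, 0.004, -1.045]
force: [0.3, 0.2, -3.4]
width: 59.7
```

Emit:
send_rows([
  [40,0,0,2,0],
  [40,0,0,3,0],
])

```text
clock: 7.85
eef_pos: [503.4, -242.7, 111.8]
tool_rot: [3.139, 0.004, -1.045]
force: [-0.1, 0.4, -2.6]
width: 59.8
```

Emit:
send_rows([
  [40,0,0,2,0],
  [40,0,0,3,0],
])

```text
clock: 8.05
eef_pos: [503.4, -242.7, 108.6]
tool_rot: [3.139, 0.004, -1.045]
force: [0.1, 0.4, -4.0]
width: 60.0
```

Emit:
send_rows([
  [40,0,0,2,0],
  [40,0,0,4,0],
])

```text
clock: 8.25
eef_pos: [503.4, -242.7, 104.5]
tool_rot: [3.14, 0.004, -1.045]
force: [-0.0, 1.3, -2.7]
width: 59.5
```

Emit:
send_rows([
  [40,0,0,2,0],
  [40,0,0,4,0],
])

```text
clock: 8.45
eef_pos: [503.4, -242.7, 100.2]
tool_rot: [3.14, 0.004, -1.045]
force: [-0.3, 0.2, -2.2]
width: 59.4
```

Emit:
send_rows([
  [40,0,0,2,0],
  [40,0,0,4,0],
])

```text
clock: 8.65
eef_pos: [503.5, -242.6, 96.1]
tool_rot: [3.14, 0.004, -1.045]
force: [-0.7, -0.4, -3.5]
width: 60.2
```

Underside is now about 74.7 mm; the ledge is expected at TCP about 91.4.

Emit:
send_rows([
  [40,0,0,1,0],
  [40,0,0,2,0],
])

```text
clock: 8.85
eef_pos: [503.5, -242.6, 94.0]
tool_rot: [3.14, 0.004, -1.045]
force: [0.4, 0.1, -3.0]
width: 59.8
```

Emit:
send_rows([
  [40,0,0,1,0],
  [40,0,0,1,0],
])

```text
clock: 9.05
eef_pos: [503.5, -242.6, 92.8]
tool_rot: [3.14, 0.004, -1.045]
force: [0.9, -0.1, -3.6]
width: 59.6
```

Emit:
send_rows([
  [40,0,0,1,0],
  [40,0,0,1,0],
])

```text
clock: 9.25
eef_pos: [503.5, -242.6, 91.8]
tool_rot: [3.14, 0.004, -1.045]
force: [-0.0, 0.0, -3.2]
width: 59.7
```

Emit:
send_rows([
  [40,0,0,0.5,0],
  [40,0,0,0.7,0],
])

```text
clock: 9.45
eef_pos: [503.5, -242.6, 91.4]
tool_rot: [3.14, 0.004, -1.045]
force: [-0.9, 0.6, 0.9]
width: 59.9
```

Emit:
send_rows([
  [40,0,0,0.5,0],
  [40,0,0,0.5,0],
])

```text
clock: 9.65
eef_pos: [503.6, -242.7, 91.3]
tool_rot: [3.14, 0.004, -1.045]
force: [-2.3, 0.1, 3.5]
width: 59.8
```

Contact at TCP 91.4, exactly the ledge height, with about 7 N of bearing. Now I turn under light pressure.

Emit:
send_rows([
  [40,0,0,0.6,2],
  [40,0,0,0.6,4],
  [40,0,0,0.6,6],
  [40,0,0,0.6,8],
])

```text
clock: 10.05
eef_pos: [504.5, -241.8, 91.1]
tool_rot: [3.141, 0.003, -1.187]
force: [0.8, 4.1, 4.8]
width: 60.0
```

Emit:
send_rows([
  [40,0,0,0.6,2],
  [40,0,0,0.6,4],
  [40,0,0,0.6,5],
])

```text
clock: 10.35
eef_pos: [505.1, -242.1, 90.8]
tool_rot: [-3.142, 0.002, -1.276]
force: [-0.7, 1.7, 4.6]
width: 60.2
```

```bash
python3 - <<'E'
from h import *
im=ctrl.get_image("wrist")[:,:,::-1].copy();cv2.imwrite("pics/w7.png",im)
cv2.imwrite('pics/w7z.png',cv2.resize(im[165:335,170:350],None,fx=3.5,fy=3.5,interpolation=cv2.INTER_CUBIC))
delta([503.5,-242.6,91],-1.40)
E
```

```text
t 10.4 pos [ 505.1 -242.1   90.7] rot [ 3.142e+00  2.000e-03 -1.276e+00] F [0.  1.4 5.3] w 59.9
tool shift [ 0.1  1.7 -0.3] roll deg 7.1 (sign: -dyaw)
```

View pics/w7z.png

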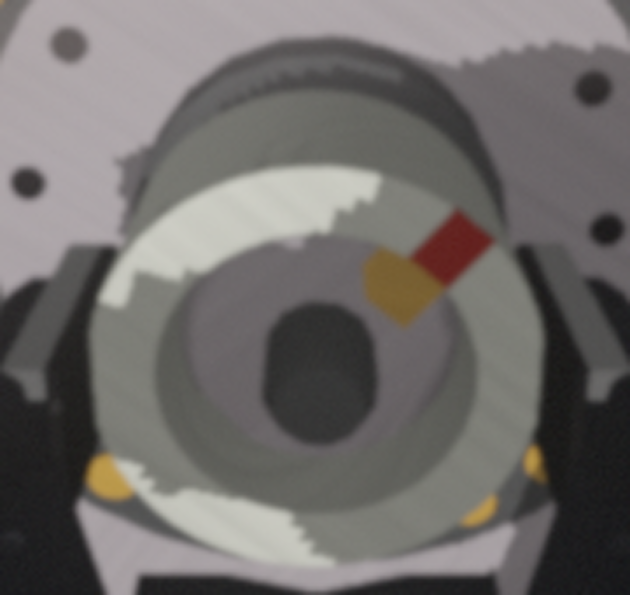

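The collar has not moved in the fingers (same pixels). I keep turning in finer steps.

Emit:
send_rows([
  [40,0,0.3,0.6,1.5],
  [40,0,0.3,0.6,3],
])

```text
clock: 10.6
eef_pos: [505.2, -242.2, 90.5]
tool_rot: [-3.141, 0.002, -1.33]
force: [-0.4, 1.4, 5.1]
width: 59.8
```

Emit:
send_rows([
  [40,0,0.3,0.6,1.5],
  [40,0,0.3,0.6,3],
])

```text
clock: 10.8
eef_pos: [504.3, -242.8, 89.2]
tool_rot: [3.141, 0.002, -1.385]
force: [-0.4, -0.2, -3.0]
width: 59.5
```

Emit:
send_rows([
  [40,0,0.2,0.6,1],
  [40,0,0.2,0.6,2],
])

```text
clock: 11.0
eef_pos: [503.6, -243.0, 88.0]
tool_rot: [3.14, 0.002, -1.422]
force: [-0.6, -0.4, -3.1]
width: 60.1
```

The load dropped off and the TCP sank to 88 at yaw about -1.40, so the tab is in the keyway as predicted. I'll ease it down.

Emit:
send_rows([
  [40,0,0,1,-0.6],
  [40,0,0,2,-0.6],
])

```text
clock: 11.2
eef_pos: [503.6, -243.1, 85.7]
tool_rot: [3.14, 0.002, -1.411]
force: [0.6, -0.9, -3.3]
width: 59.8
```

Emit:
send_rows([
  [40,0,0,1,0],
  [40,0,0,2,0],
])

```text
clock: 11.4
eef_pos: [503.6, -243.2, 83.5]
tool_rot: [3.14, 0.002, -1.411]
force: [0.4, -0.6, -2.1]
width: 60.0
```

Emit:
send_rows([
  [40,0,0,1,0],
  [40,0,0,2,0],
])

```text
clock: 11.6
eef_pos: [503.6, -243.2, 81.5]
tool_rot: [3.14, 0.002, -1.411]
force: [-0.7, -0.6, -3.4]
width: 60.2
```

Emit:
send_rows([
  [40,0,0,1,0],
  [40,0,0,2,0],
])

```text
clock: 11.8
eef_pos: [503.6, -243.2, 79.4]
tool_rot: [3.14, 0.002, -1.411]
force: [0.7, -0.9, -3.4]
width: 59.6
```

Emit:
send_rows([
  [40,0,0,0.7,0],
  [40,0,0,1,0],
])

```text
clock: 12.0
eef_pos: [503.6, -243.1, 78.3]
tool_rot: [3.14, 0.002, -1.411]
force: [0.3, -0.3, -2.8]
width: 59.8
```

Emit:
send_rows([
  [40,0,0,0.5,0],
  [40,0,0,0.7,0],
])

```text
clock: 12.2
eef_pos: [503.6, -243.2, 77.6]
tool_rot: [3.14, 0.002, -1.411]
force: [0.5, 0.7, -2.9]
width: 60.2
```

Emit:
send_rows([
  [40,0,0,0.5,0],
  [40,0,0,0.6,0],
])

```text
clock: 12.4
eef_pos: [503.6, -243.1, 77.5]
tool_rot: [3.14, 0.002, -1.411]
force: [-1.9, 1.2, 4.9]
width: 60.1
```

Contact at 77.5: the travel from the ledge contact is 13.9 mm against 14 expected. One more gentle press and a look.

Emit:
send_rows([
  [40,0,0,0.5,0],
  [40,0,0,0.6,0],
])

```text
clock: 12.6
eef_pos: [503.6, -243.1, 77.5]
tool_rot: [3.14, 0.002, -1.411]
force: [-2.2, 2.1, 5.9]
width: 59.7
```

Emit:
send_rows([
  [40,0,0,0.6,0],
  [40,0,0,0.6,0],
])

```text
clock: 12.8
eef_pos: [503.6, -243.1, 77.4]
tool_rot: [3.14, 0.002, -1.411]
force: [-1.9, 2.9, 6.7]
width: 60.1
```

```bash
python3 - <<'E'
from h import *
im=ctrl.get_image("wrist")[:,:,::-1].copy();cv2.imwrite("pics/w8.png",im)
cv2.imwrite('pics/w8z.png',cv2.resize(im[165:335,170:350],None,fx=3.5,fy=3.5,interpolation=cv2.INTER_CUBIC))
delta([503.5,-242.6,77],-1.40)
E
```

```text
t 12.85 pos [ 503.6 -243.2   77.4] rot [ 3.140e+00  1.000e-03 -1.411e+00] F [-2.1  0.9  7.1] w 59.8
tool shift [-0.6 -0.   0.4] roll deg -0.6 (sign: -dyaw)
```

View pics/w8z.png

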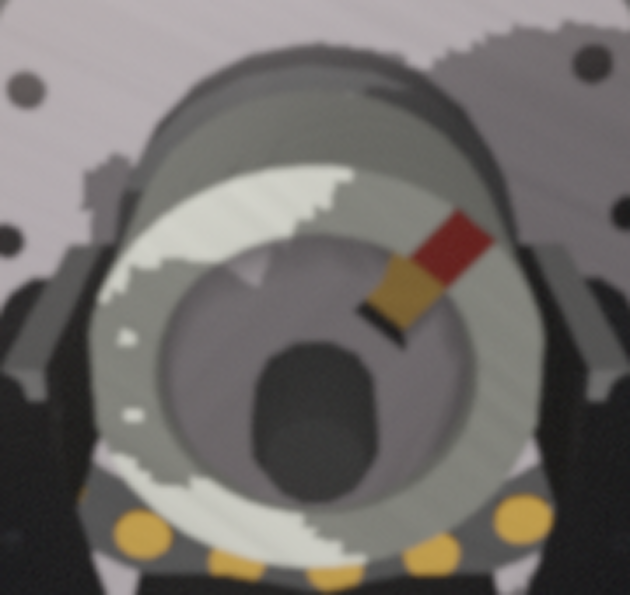

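The tab sits in the keyway, with the dark floor gap visible just inside it at (385,325), and the height matches home. Now I release and rise.

Emit:
send_rows([
  [64,0,0,0,0],
  [68,0,0,0,0],
  [75,0,0,0,0],
  [85,0,0,0,0],
  [85,0,0,0,0],
])

```text
clock: 13.35
eef_pos: [503.6, -243.2, 77.3]
tool_rot: [3.14, 0.002, -1.411]
force: [0.0, 0.7, 0.0]
width: 85.2
```

Emit:
send_rows([
  [85,0,0,0,0],
  [85,0,0,0,0],
])

```text
clock: 13.55
eef_pos: [503.6, -243.2, 77.3]
tool_rot: [3.14, 0.002, -1.411]
force: [-0.1, 0.8, 0.5]
width: 85.1
```

Emit:
send_rows([
  [85,0,0,-10,0],
  [85,0,0,-25,0],
  [85,0,0,-50,0],
  [85,0,0,-85,0],
  [85,0,0,-120,0],
])

```text
clock: 14.05
eef_pos: [503.5, -243.2, 199.0]
tool_rot: [3.14, 0.002, -1.411]
force: [0.4, 0.2, -0.3]
width: 84.7
```

Emit:
send_rows([
  [85,0,40,0,0],
  [85,0,70,0,0],
  [85,0,70,0,0],
  [85,0,70,0,0],
])

```text
clock: 14.45
eef_pos: [434.4, -254.7, 200.0]
tool_rot: [3.141, 0.001, -1.412]
force: [0.9, -0.2, 0.1]
width: 84.9
```

```bash
python3 - <<'E'
from h import *
delta([503.5,-242.6,77],-1.40)
p=ctrl.camera_params("wrist");im=ctrl.get_image("wrist")[:,:,::-1].copy();cv2.imwrite("pics/w9.png",im);np.save('w9T.npy',p['cam_to_world'])
im2=ctrl.get_image("side")[:,:,::-1].copy();cv2.imwrite("pics/s9.png",im2)
cv2.imwrite("pics/s9z.png",cv2.resize(im2[120:210,250:370],None,fx=5,fy=5,interpolation=cv2.INTER_CUBIC))
im3=ctrl.get_image("top")[:,:,::-1].copy();cv2.imwrite("pics/t9.png",im3)
print(proj(p,[[502.7,-243.2,90]]))
E
```

```text
t 14.45 pos [ 434.4 -254.7  200. ] rot [ 3.141e+00  1.000e-03 -1.412e+00] F [ 0.9 -0.2  0.1] w 84.9
tool shift [ -0.9 -70.2 123. ] roll deg -0.7 (sign: -dyaw)
[[259.64619791 110.73607423]]
```

View pics/w9.png

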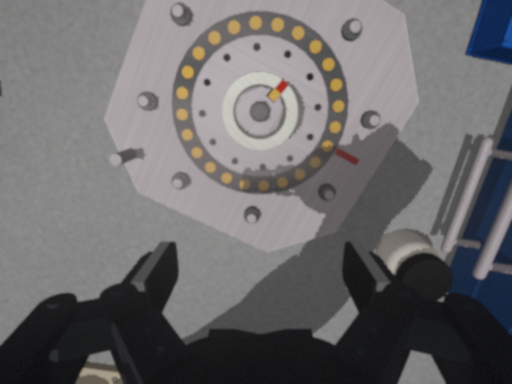

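View pics/s9z.png

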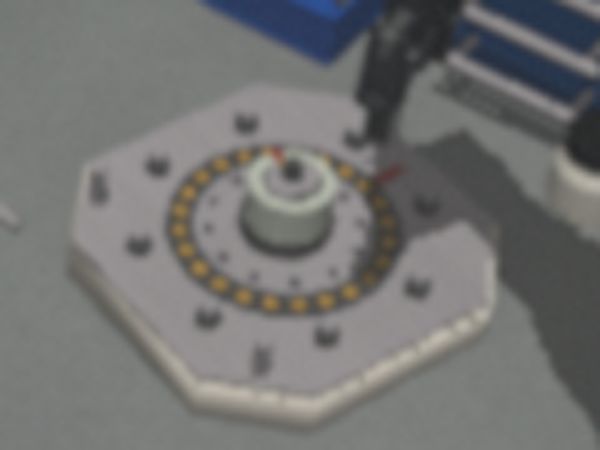

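View pics/t9.png

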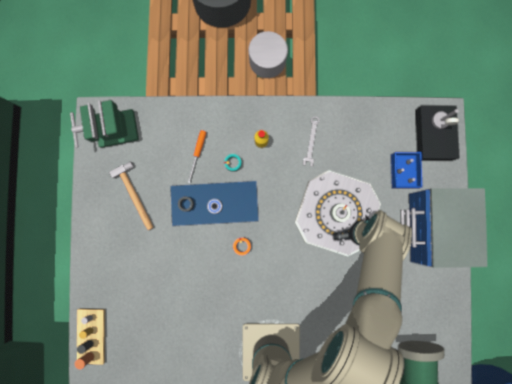

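Collar on the spindle at (260,110), level, tab in the keyway. Everything else is where it was. A last check of centre, size and tab direction at the home height:

```bash
python3 - <<'E'
from meas import *
im=cv2.imread('pics/w9.png');p=ctrl.camera_params("wrist");p['cam_to_world']=np.load('w9T.npy')
cv2.imwrite('pics/w9z.png',cv2.resize(im[60:160,210:310],None,fx=6,fy=6,interpolation=cv2.INTER_CUBIC))
collar(im,p,(215,65,305,155),90)
E
```

```text
V pct [176. 197. 203.]
circle [ 502.12584231 -242.76295731] r 26.801329394182765 res 3.1230609714951254
red 76 [ 523.96842817 -257.27096935] rad 26.221765200832735 ang -0.5862982563085902
yel 105 [ 516.89383745 -252.43614357] rad 17.65401407394811 ang -0.5798892138956326
```

View pics/w9z.png

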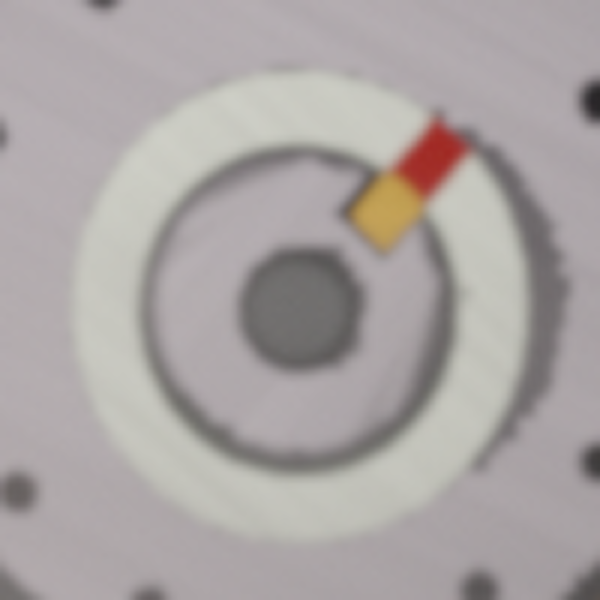

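Seated: tab at -0.58 rad against the keyway at -0.57, ring concentric and level.

```bash
python3 -c "
from h import *
p=ctrl.camera_params('wrist');p['cam_to_world']=np.load('w9T.npy')
P=plane(p,[[210+72/6,60+305/6],[210+528/6,60+305/6]],90);print('dia',np.linalg.norm(P[0]-P[1]))
print(ctrl.finish_job())"
```

```text
dia 61.491474641423245
the job is handed in; nothing more can be done
None
```

The collar is home on the shoulder with its tab in the keyway. I released it and handed the job in at about 14.6 s.

**What I did:** I gripped the aluminium collar on the mat and lowered it over the spindle with the tab about 0.35 rad short of the keyway. It touched the ledge at TCP 91.4 mm, and I turned it with about 8 N of bearing until the load vanished at yaw about -1.39. I then eased it down 1–2 mm per call until it touched the shoulder, pressed with about 10 N and let go. The highest bearing I read was about 10 N.

**Checks that agreed:**
- **Height:** ledge contact to shoulder contact was 13.9 mm (14 expected). The ring's diameter measured at home height was 61.5 mm (62 true).
- **Tab direction:** the tab was at -0.58 rad and the keyway at -0.57 rad.
- **Centre:** the collar's centre was within about 1 mm of the seat.
- **Surroundings:** in the last top view the other parts look unmoved.

**Checks that failed or disagreed:**
- The automatic circle fits of the collar came out too small and ragged because of shadow and thresholding: radius 28.6 mm on the mat and 26.8 mm at the end. I used the visible edges instead for sizes, but the final centre above comes from the second of those fits.
- The TCP sank about 0.9 mm while I turned the collar on the ledge, before it found the keyway. The shoulder contact height and the unchanged collar position in the wrist pictures show no lasting slip in the fingers.

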